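Check a contactor's contact gap with a taper gauge

ROBOT

A 7-joint arm with a two-finger parallel gripper is mounted at the origin on the work surface. World frame = base frame: x ahead of the robot, y to its left, z up, the work surface at z = 0. Lengths are in m, angles in rad, forces in N, time in s.
With the tool pointing down it reaches from about 0.4 to 0.9 m from the base axis. Payload 5.5 kg.
Tool frame: the origin (TCP) lies midway between the tips of the shut fingers; the grasp point (between the pads) lies 19 mm behind it (r.tcp_to_grasp is the distance from the TCP to the grasp point, in m); z points along the fingers, y is the line along which they close (so a half turn about z gives the same grasp; the last joint's range is limited). The gripper opens to 92 mm and grips with 3 to 60 N. Pads are 19 mm wide; open, the fingers measure 130 mm over their backs; the gripper's body (75 mm by 190 mm) begins 47 mm behind the grasp point.
Start: joints at [-0.844, 0.501, -0.427, 1.55, 0.221, 1.138, -0.21], TCP at [0.291, 0.581, 0.187] pointing down, gripper open.
Joint ranges: [-2.88, 2.88], [-0.31, 2.03], [-1.54, 1.56], [0.2, 2.42], [-1.41, 4.55], [0.19, 2.02], [-2.57, 2.57]. Speed limits (rad/s): [2.57, 2.57, 3.14, 3.14, 3.14, 3.14, 3.14].

INTERFACE

Orientations are given as [roll, pitch, yaw] about the fixed x, y, z axes, in that order (R = Rz(yaw) Ry(pitch) Rx(roll)).
In Python, from workcell import r gives the robot as it stands.
- The arm moves only by the shell command python3 -m handwheel 'ROWS' [OPENING] [FORCE]. ROWS is text: rows parted by semicolons, each of 6 numbers parted by spaces: the shift along the tool's x, y, z in cm, then the turn, a rotation vector about the tool's x, y, z in degrees. A call has 1 to 12 rows; each row is the pose to reach, as a shift and turn from the pose commanded when the call began, along the tool's axes at that moment; what a row does not reach only later rows make up. A row lasts 1/12 s, in which the tool goes at most 41.7 mm and 7.16 degrees, less where a joint would pass 70% of its speed; a pose out of reach is approached as far as the arm can. A call with a gripper value outside its range is refused whole. OPENING is the finger opening in cm, from 0 to 9.18, set as the call begins (- or left out, the last holds). The fingers move at their own pace and stop on an object; FORCE is the grip in N (left out, the last holds). Time passes only in rows, so rows that repeat a pose let the fingers close. It gives the time, the measured TCP pose, the force, the opening and the grip force at its end, in the units of the state.
- r.observe(): the state, without advancing time (a new reading comes with each control period).
- r.camera(name): name is "scene" or "top"; returns the picture (480x640x3 uint8, red, green, blue); there is no depth.
- r.camera_model(name): a dict with "camera_matrix" (3x3 intrinsics, pixels), "rvec" (rotation vector, rad) and "tvec" (3), from world to camera coordinates, as OpenCV has them. Camera axes: x right, y down, z forward; pixel columns grow to the right and rows downward; lengths in m; the calibration is good to about 2 mm. A picture is of the moment at which its call begins. camera_model takes no time and is no camera call.
- r.finish_job(): hands the job in; it is judged then, once.
The state is a dict: "time_s": time; "joint_pos": joint angles; "joint_vel": joint speeds; "joint_efforts": joint torques, N m; "ee_pos": TCP position; "ee_rot": TCP orientation; "wrist_force": force on the tool from outside, world axes, zero at the start; "ft_torque": the same for the moment, N m; "finger_gap": opening from 0.0 (shut) to 1.0 (fully open); "gripper_force": force on a finger pad.
Only numpy, scipy, OpenCV 4.12 (cv2) and the standard library are available. Lean on these libraries where they do the work, as an engineer would, in place of code of your own. Each camera call takes 0.05 s, during which the arm holds its last target. There are 200 camera calls.

TASK

The contactor on the bench test set is to have its contact gap gauged. First turn the coil supply knob fully anticlockwise to its off stop, so that the contactor cannot pull in on the gauge. Then pick up the taper gauge by its handle and, holding it level, slide its blade straight in from the front between the two contacts on the side away from the knob until it drags snugly on both, without forcing it, and finish there: still holding the gauge in the gripper at that depth, the knob off and the other things on the bench left alone.

Things in the scene. Friction and masses are not known exactly. Their poses are not given: they have to be found in the camera images.
- test_set: Relay test set, fixed on the bench: grey metal box 200 mm (x) by 270 mm (y) by 50 mm high. Origin: centre of its underside; x from its front (robot side) to its back, y to its left, z up. On its flat aluminium top: right front the coil supply knob, right back a black panel meter (10 mm high), left front an open contactor 86 mm high.
- coil_knob (a joint): Coil supply knob, rad: 0 at the off stop (fully anticlockwise from above), growing clockwise to 4.7; it starts at 0.6 to 1.4, a low voltage at which the contactor is still open. Friction 0.05 N m; it stays where it is left.
- coil_knob_grip (a point): On the knob's vertical axis, 37 mm above the panel. Black knob: 22 mm radius skirt, on it an upright bar 42 mm long, 14 mm thick, 32 mm high, whose top is 7 mm above this point; pinch the bar across its thickness. This x axis runs along the bar and turns with it (white pointer at its -x end); at the off stop it stands 0.79 rad clockwise of the test set's x.
- gap_mouth (a point): Middle of the front edge of the open gap between the left pair of contacts (away from the knob), 115 mm above the bench. x points level, straight into the gap; z up. Contact faces are level, 20 mm deep (x), 24 mm wide (y). Gap 6.6 to 8.4 mm: bridge 3.8 mm above this point, fixed contact 2.8 to 4.7 mm below. Free room behind for the tip, and in front above the panel.
- bridge: Moving contact of the contactor: copper bar 94 mm wide (y), 20 mm front to back, on a vertical plunger, with a steel tip under each end. Origin: centre of the bar at the level of the tips' undersides. Pressed by the blade it gives about 0.12 mm per newton.
- fixed_contacts: Two copper contacts, left and right, under the bridge's ends on the contactor's black base, each with a terminal stud on its outer end (58 mm from the contactor's middle, rising 14 mm above the contact face). Axes as the test set; the origin lies at the test set's origin, up to 0.9 mm higher or lower.
- gauge_handle (a point): Centre of the taper gauge's handle; the gauge lies on the bench left or right of the test set, blade away from the robot. Handle: black ribbed block 70 mm long (x), 18 mm wide (y), 28 mm high (z), this point 14 mm above the bench. The steel blade goes on from its +x end, 14 mm wide, 95 mm long, its mid-plane level with this point. About 0.1 kg.
- gauge_tip (a point): Tip of the gauge's blade, 130 mm from the handle's centre along +x; same axes. The blade's thickness grows evenly from 1.5 mm at the tip to 11 mm at the handle, so it touches both contacts when 51 to 69 mm are past the gap's front edge. A push of 4 to 8 N is snug; over 25 N on a contact is forcing. Riding high or low it loads one contact only, felt as a vertical force: let it float to the middle.
- screwdriver: Bystander: orange-handled screwdriver, 200 mm long, lying on the side of the test set where the gauge is not.
- instrument: Bystander: round black panel instrument, 82 mm diameter, 66 mm high, standing face up behind and right of the test set.
- handheld_radio: Bystander: black handheld radio lying on its back, aerial to the left, 60 mm wide, 34 mm high, 185 mm long with its aerial, behind and left of the test set.
Things that resemble listed ones, but are neither listed nor needed, are in the scene too. Leave any purple look-alike of the part that bears gauge_handle alone.

How it is judged:
By the outcome, as a careful person would: the job done as asked, in the order asked, and still so for the second after the job is handed in, while the arm keeps its last pose, push and grip.
It also fails if it takes over 64 s, if anything falls off the work surface, if the arm or the gripper's body presses on something with over 40 N, if the wrist force passes 120 N, or if a joint passes its speed limit or range.

## Working session

There is one attempt and no reset: what is moved stays moved. The work goes in short steps, Python scripts to look and compute and a shell command to move; the robot and the scene stay as the last step left them, time stands still between calls to the robot, and variables do not carry over. Pictures are saved under pics/ and viewed, at most 10 in all, crops included, and the job is handed in when it is done.

```bash
mkdir -p pics; ls; python3 - <<'E'
from workcell import r
import cv2
for n in("scene","top"):
    cv2.imwrite(f"pics/{n}0.png",r.camera(n)[:,:,::-1]); m=r.camera_model(n); print(n,m)
s=r.observe();print(s)
E
```

```text
pics
scene {'camera_matrix': array([[444.42980739,   0.        , 325.55015131],
       [  0.        , 444.42980739, 240.83902689],
       [  0.        ,   0.        ,   1.        ]]), 'rvec': array([ 1.21652992,  2.12901886, -1.05347575]), 'tvec': array([ 0.22219263, -0.15563509,  1.45764257])}
top {'camera_matrix': array([[588.08295297,   0.        , 317.17969916],
       [  0.        , 588.08295297, 236.32248454],
       [  0.        ,   0.        ,   1.        ]]), 'rvec': array([ 2.14748055, -2.20743132,  0.08253418]), 'tvec': array([0.01834033, 0.49550533, 1.26811476])}
{'time_s': 0.1, 'joint_pos': array([-0.84378059,  0.50176514, -0.42682271,  1.55135639,  0.22080303,
        1.13828092, -0.21034493]), 'joint_vel': array([ 0.00168093,  0.00033271,  0.00073978, -0.00385003,  0.00010011,
       -0.00125794,  0.00027172]), 'joint_efforts': array([-1.09735073e-02, -5.67876363e+01, -5.83869696e+00, -2.79914367e+01,
       -6.91683171e-02,  2.41096556e-02,  5.12341921e-05]), 'ee_pos': array([0.29049471, 0.58068873, 0.18607199]), 'ee_rot': array([-3.13983965e+00, -7.10760610e-05,  2.67779704e+00]), 'wrist_force': array([0.64562257, 0.40341027, 0.16408217]), 'ft_torque': array([-0.02126014,  0.05403851, -0.04315128]), 'gripper_force': 0.0, 'finger_gap': 0.9995613736047031}
```

View pics/scene0.png

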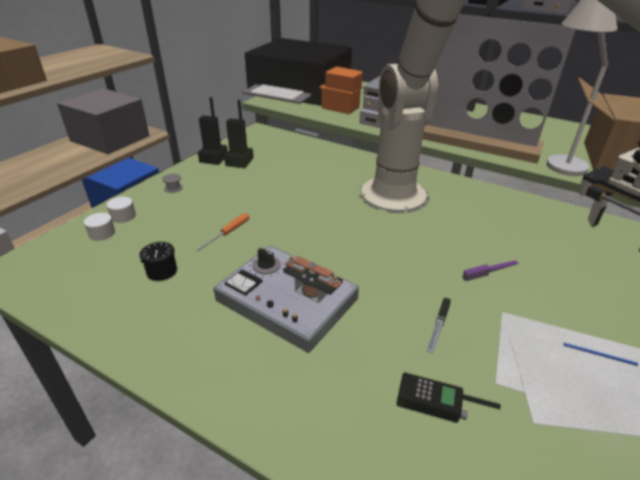

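View pics/top0.png

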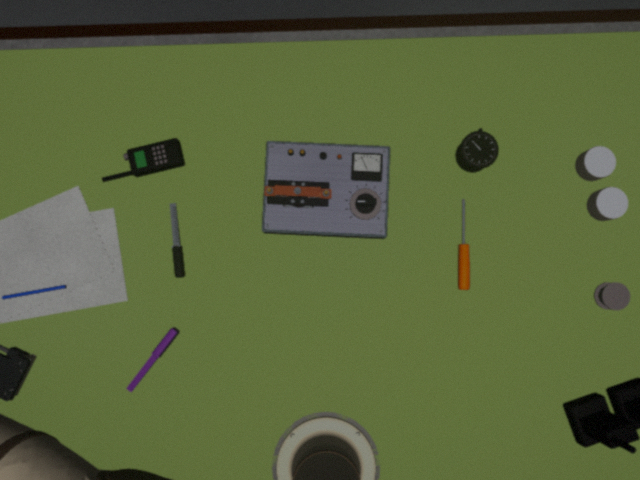

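The scene view shows the test set near (287,295) with the gauge right of it at (440,325). The top view shows the box centred near (326,190), the knob at (365,202), the contactor near (298,193), the gauge handle at (179,262) with its tip at (173,204), and the purple look-alike at (150,360).

```bash
cat > h.py <<'E'
import numpy as np, cv2
from workcell import r
from scipy.spatial.transform import Rotation as Ro
def ray(n,uv):
    m=r.camera_model(n);R=cv2.Rodrigues(m["rvec"])[0];K=m["camera_matrix"]
    return -R.T@m["tvec"], R.T@np.linalg.solve(K,[uv[0],uv[1],1.])
def onz(n,uv,z):
    c,d=ray(n,uv);return c+d*(z-c[2])/d[2]
def proj(n,p):
    m=r.camera_model(n);return cv2.projectPoints(np.array([p],float),m["rvec"],m["tvec"],m["camera_matrix"],None)[0].ravel()
def delta(p,rpy,cur=None):
    "shift(cm)/rotvec(deg) from measured tool pose to target"
    s=r.observe();C=Ro.from_euler('xyz',s['ee_rot']);T=Ro.from_euler('xyz',rpy)
    return np.round(C.inv().apply(np.array(p)-s['ee_pos'])*100,2),np.round((C.inv()*T).as_rotvec(degrees=True),2)
E
python3 - <<'E'
from h import *
t=cv2.imread("pics/top0.png");s=cv2.imread("pics/scene0.png")
a=cv2.resize(t[130:250,250:400],(750,600),interpolation=cv2.INTER_CUBIC)
cv2.imwrite("pics/c1.png",a)
b=cv2.resize(s[235:350,205:365],(800,575),interpolation=cv2.INTER_CUBIC);cv2.imwrite("pics/c2.png",b)
# gauge
sub=t[195:285,160:195].astype(int);g=sub[:,:,1]-sub[:,:,2]
hsv=cv2.cvtColor(t,cv2.COLOR_BGR2HSV)[195:285,160:195]
m=((hsv[:,:,1]<90)|(hsv[:,:,2]<60)).astype(np.uint8)
for name,mm in(("handle",m&(hsv[:,:,2]<60)),("all",m)):
    c=max(cv2.findContours(mm.astype(np.uint8),0,2)[0],key=cv2.contourArea)+np.array([160,195]);q=cv2.minAreaRect(c);print(name,q,c[:,0].min(0),c[:,0].max(0))
    vx=cv2.fitLine(c,2,0,.01,.01).ravel();print(vx)
# box top outline
hs=cv2.cvtColor(t,cv2.COLOR_BGR2HSV)[120:260,240:410]
m=(hs[:,:,1]<110).astype(np.uint8)
c=max(cv2.findContours(m,0,2)[0],key=cv2.contourArea)+np.array([240,120]);q=cv2.minAreaRect(c);print("box",q)
for p in cv2.boxPoints(q):print(p,onz("top",p,.05))
print(onz("top",(179,262),.028),onz("top",(173,204),.014),onz("top",(365,203),.09),r.tcp_to_grasp)
E
```

```text
handle ((178.10397338867188, 261.03961181640625), (30.74664878845215, 9.751364707946777), 84.2894058227539) [173 246] [184 276]
[9.1949888e-02 9.9576366e-01 1.7864706e+02 2.6247058e+02]
all ((175.24386596679688, 239.66036987304688), (74.05854797363281, 10.278287887573242), 82.7249984741211) [169 203] [184 276]
[1.0573975e-01 9.9439383e-01 1.7588095e+02 2.4040475e+02]
box ((326.4153747558594, 189.5230712890625), (128.69044494628906, 97.29441833496094), 3.1798300743103027)
[259.47076 234.52615] [0.50068643 0.12799618 0.05      ]
[264.86768 137.38153] [0.71189961 0.11218613 0.05      ]
[393.36    144.51999] [ 0.68815159 -0.16574305  0.05      ]
[387.96307 241.66461] [ 0.47774956 -0.1462736   0.05      ]
[0.44757342 0.30627648 0.028     ] [0.57695892 0.32187721 0.014     ] [ 0.55689067 -0.09690044  0.09      ] 0.0188
```

View pics/c1.png

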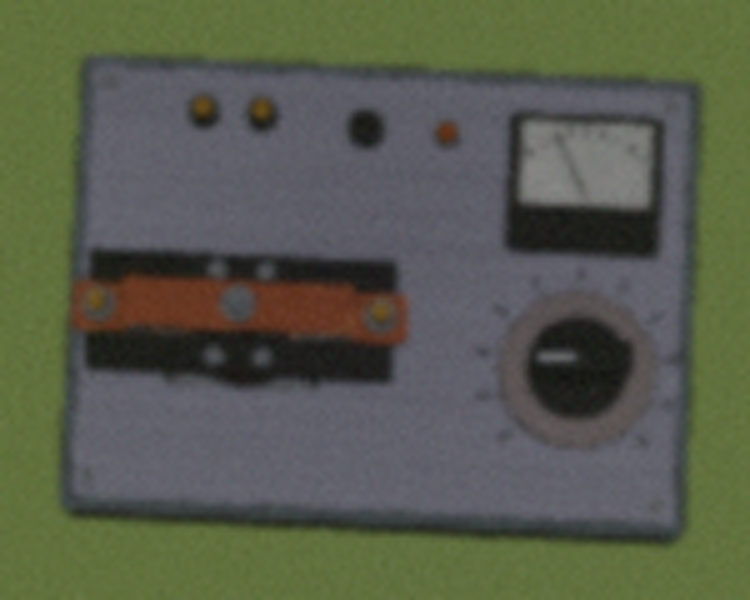

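View pics/c2.png

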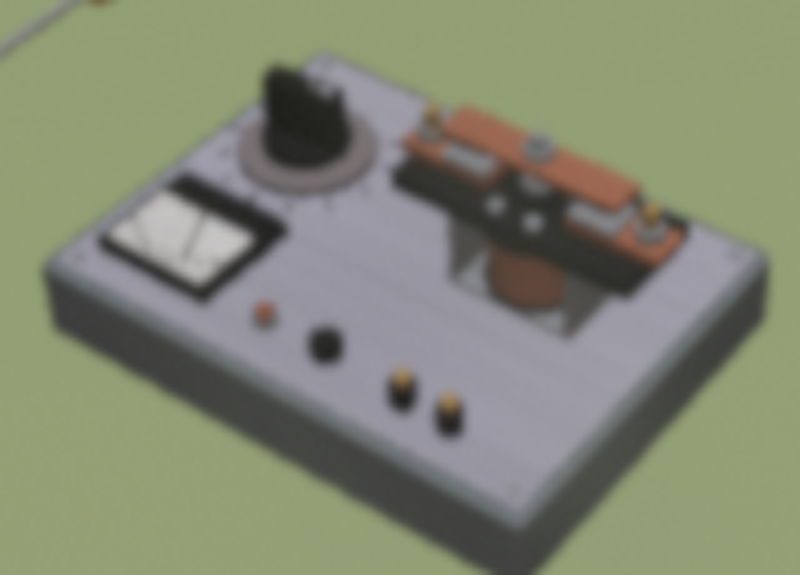

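Crop 1 (5x, origin (250,130)) shows the studs at (97,301) and (380,312), the plunger screw at (238,302) and the knob centre near (577,368). The white pointer faces image left, so q is about 0.8. Crop 2 (5x, origin (205,235)) shows the studs at (433,112) and (652,212) and the knob top near (305,85).

```bash
python3 - <<'E'
from h import *
T=lambda u,v:(250+u/5-.4,130+v/5-.4); S=lambda u,v:(205+u/5-.4,235+v/5-.4)
def tri(a,b):
    c1,d1=ray("top",a);c2,d2=ray("scene",b);A=np.c_[d1,-d2];k=np.linalg.lstsq(A,c2-c1,rcond=None)[0]
    p,q=c1+d1*k[0],c2+d2*k[1];return (p+q)/2,np.linalg.norm(p-q)
print("cam",ray("top",(0,0))[0])
studR=onz("top",T(380,312),.126);studL=onz("top",T(97,301),.126);print("studs",studL,studR,np.linalg.norm(studL-studR))
d=studL-studR;print("yaw set by studs deg",np.degrees(np.arctan2(-d[0],d[1])))
print("tri studs",tri(T(97,301),S(433+219,212)),tri(T(380,312),S(433,112)))
print("plunger",onz("top",T(238,302),.137), tri(T(238,302),S(538,146)))
for n,p in dict(TL=(85,58),TR=(697,85),BL=(65,508),BR=(680,530)).items():print(n,onz("top",T(*p),.05))
print("knob skirt",onz("top",T(577,370),.055),"dial->",onz("top",T(577,368),.094))
for p in((537,357),(578,357)):print("pointer",onz("top",T(*p),.094))
# handle pose: tip and handle far end
print("handle c",onz("top",(178.5,261.3),.024),"tip",onz("top",(172.8,203.5),.014),"rear",onz("top",(180,276.5),.02))
print(r.observe()['ee_pos'])
E
```

```text
cam [ 3.91663054e-01 -4.65344354e-04  1.30406165e+00]
studs [0.5843656  0.09916284 0.126     ] [ 0.57663666 -0.01520393  0.126     ] 0.11462763550700342
yaw set by studs deg -3.866185317741987
tri studs (array([0.58537888, 0.09952577, 0.12020361]), np.float64(0.0002859432740364339)) (array([ 0.57763028, -0.01553026,  0.12066413]), np.float64(0.00060301975646355))
plunger [0.5805624  0.04171304 0.137     ] (array([0.58206861, 0.04165555, 0.12890365]), np.float64(0.0008013240977337142))
TL [0.70336816 0.10859727 0.05      ]
TR [ 0.68385107 -0.15614443  0.05      ]
BL [0.50764937 0.12115259 0.05      ]
BR [ 0.49088105 -0.14170739  0.05      ]
knob skirt [ 0.56036087 -0.09963678  0.055     ] dial-> [ 0.55592869 -0.09656858  0.094     ]
pointer [ 0.56099049 -0.08014986  0.094     ]
pointer [ 0.56051194 -0.09713844  0.094     ]
handle c [0.44930422 0.30831635 0.024     ] tip [0.57808734 0.32231226 0.014     ] rear [0.41623167 0.30627751 0.02      ]
[0.29049471 0.58068873 0.18607199]
```

```bash
cat > d.py <<'E'
import sys; from h import *
x=[float(v) for v in sys.argv[1:]]  # x y z yaw_deg (TCP)
print(delta(x[:3],[np.pi,0,np.radians(x[3])]),r.observe()['joint_pos'].round(2))
E
python3 d.py .561 -.098 .20 88
```

```text
(array([-54.55, -48.6 ,  -1.31]), array([-9.000e-02,  5.000e-02,  6.543e+01])) [-0.84  0.5  -0.43  1.55  0.22  1.14 -0.21]
```

```bash
A="x"; python3 -m handwheel '-54.5 -48.6 -2 0 0 65.4;-54.5 -48.6 -2 0 0 65.4;-54.5 -48.6 -2 0 0 65.4;-54.5 -48.6 -2 0 0 65.4;-54.5 -48.6 -2 0 0 65.4;-54.5 -48.6 -2 0 0 65.4;-54.5 -48.6 -2 0 0 65.4;-54.5 -48.6 -2 0 0 65.4;-54.5 -48.6 -2 0 0 65.4;-54.5 -48.6 -2 0 0 65.4' 5; python3 d.py .561 -.098 .20 88
```

```text
time_s: 0.93
ee_pos: [0.4449, 0.1922, 0.1984]
ee_rot: [-3.142, 0.0, 1.53]
wrist_force: [0.9, -0.6, -0.3]
finger_gap: 0.541
gripper_force: 0.0
(array([-28.52,  12.79,  -0.16]), array([-0.01,  0.  , -0.35])) [-0.39  0.16 -0.08  1.95  0.02  1.03 -0.52]
```

```bash
python3 -m handwheel '-28.5 12.8 0 0 0 0;-28.5 12.8 0 0 0 0;-28.5 12.8 0 0 0 0;-28.5 12.8 0 0 0 0;-28.5 12.8 0 0 0 0;-28.5 12.8 0 0 0 0;-28.5 12.8 0 0 0 0;-28.5 12.8 0 0 0 0;-28.5 12.8 0 0 0 0;-28.5 12.8 0 0 0 0' 5; python3 d.py .561 -.098 .073 88; python3 - <<'E'
from h import *
t=r.camera("scene");cv2.imwrite("pics/s2.png",cv2.resize(t[160:360,180:400,::-1],(660,600),interpolation=cv2.INTER_CUBIC))
print(r.observe()['wrist_force'],r.observe()['ft_torque'])
E
```

```text
time_s: 1.77
ee_pos: [0.5625, -0.0965, 0.1977]
ee_rot: [-3.14, 0.0, 1.533]
wrist_force: [-0.1, 0.3, -0.7]
finger_gap: 0.541
gripper_force: 0.0
(array([-0.15, -0.12, 12.47]), array([-0.08,  0.01, -0.17])) [ 0.02  0.32  0.13  1.76 -0.04  1.07  0.12]
[0.15406628 0.75427456 0.12245974] [-0.09711142  0.04531895 -0.01776617]
```

View pics/s2.png

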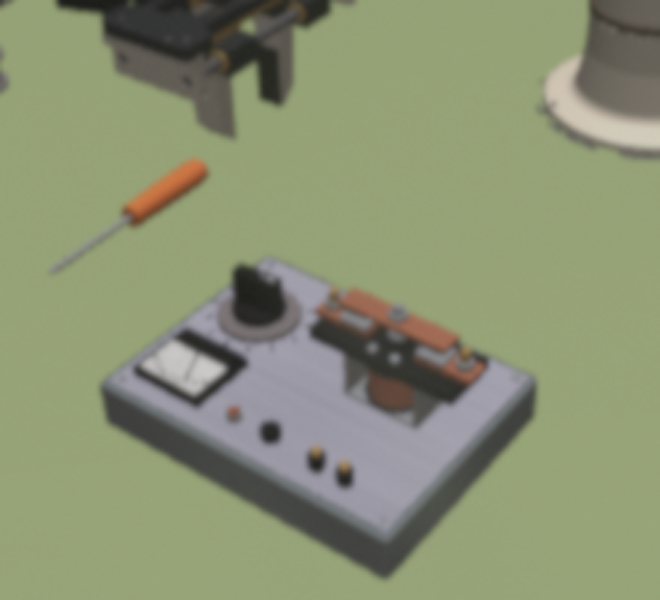

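The gripper hangs above the knob, with its tips near scene pixel (262,199). The knob bar stands edge-on beneath it.

```bash
python3 -c "
from h import *
print(proj('scene',[.5625,-.0965,.1977]))"; python3 -m handwheel '-.15 -.1 3 0 0 0;-.15 -.1 6 0 0 0;-.15 -.1 9 0 0 0;-.15 -.1 11 0 0 0;-.15 -.1 12.4 0 0 0;-.15 -.1 12.4 0 0 0;-.15 -.1 12.4 0 0 0' && python3 -m handwheel '0 0 0 0 0 0;0 0 0 0 0 0;0 0 0 0 0 0;0 0 0 0 0 0;0 0 0 0 0 0;0 0 0 0 0 0' 0 15; python3 d.py .561 -.098 .073 88
```

```text
[263.62755846 214.13303011]
time_s: 2.4
ee_pos: [0.5609, -0.0942, 0.0739]
ee_rot: [-3.139, -0.001, 1.539]
wrist_force: [-0.2, 0.9, -0.3]
finger_gap: 0.544
gripper_force: 0.0
time_s: 2.9
ee_pos: [0.5621, -0.0964, 0.0749]
ee_rot: [3.141, -0.0, 1.536]
wrist_force: [-0.2, 0.9, 0.2]
finger_gap: 0.16
gripper_force: 0.0
(array([-0.16, -0.1 ,  0.19]), array([ 0.04, -0.  ,  0.02])) [ 0.03  0.46  0.11  1.86 -0.07  0.82  0.15]
```

```bash
python3 -m handwheel '-.1 0 0.1 0 0 0;-.1 0 .1 0 0 0;-.1 0 .1 0 0 0' 0 20; python3 -c "
from h import *
s=r.observe();print(s['ft_torque'],s['wrist_force'],s['joint_pos'].round(3))"
```

```text
time_s: 3.15
ee_pos: [0.5617, -0.0975, 0.0733]
ee_rot: [-3.141, 0.0, 1.536]
wrist_force: [0.1, 0.6, -0.6]
finger_gap: 0.005
gripper_force: 0.0
[-0.08874375  0.04536333 -0.01309965] [ 0.1415188   0.56749057 -0.55975209] [ 0.036  0.465  0.113  1.864 -0.069  0.817  0.149]
```

```bash
python3 - <<'E'
from h import *
t=r.camera("scene");a=cv2.resize(t[200:340,200:360,::-1],(640,560),interpolation=cv2.INTER_CUBIC)
t=r.camera("top");cv2.imwrite("pics/s3.png",a)
cv2.imwrite("pics/t3.png",t[:,:,::-1]); print(r.observe()['ee_pos'],proj("scene",r.observe()['ee_pos']))
E
```

```text
[ 0.56171434 -0.09738198  0.07330361] [266.6549773 257.7519087]
```

View pics/s3.png

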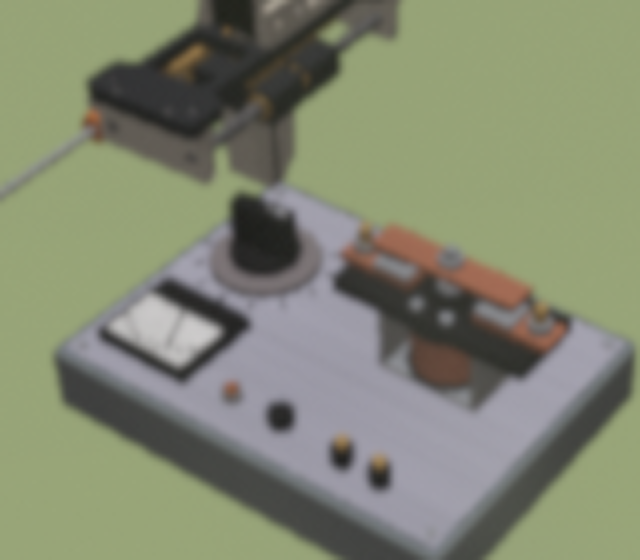

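The fingers are shut, with tips near scene pixel (267,246) against a predicted (266.7,257.8). They sit above and behind the knob, not around it. I'll check the top view for the cause.

```bash
python3 - <<'E'
from h import *
t=cv2.imread("pics/t3.png");cv2.imwrite("pics/t3c.png",cv2.resize(t[120:480,240:480],(533,800))[:600])
print(onz("top",(326,465),.02),onz("scene",(395,193),.01),proj("top",[0,0,0]),proj("scene",[0,0,0]))
print(proj("top",r.observe()['ee_pos']))
E
```

```text
[ 0.00828338 -0.00074117  0.02      ] [0.01120699 0.00945401 0.01      ] [325.68495205 466.11102229] [393.29585946 193.38646681]
[364.55849361 201.81120078]
```

View pics/t3c.png

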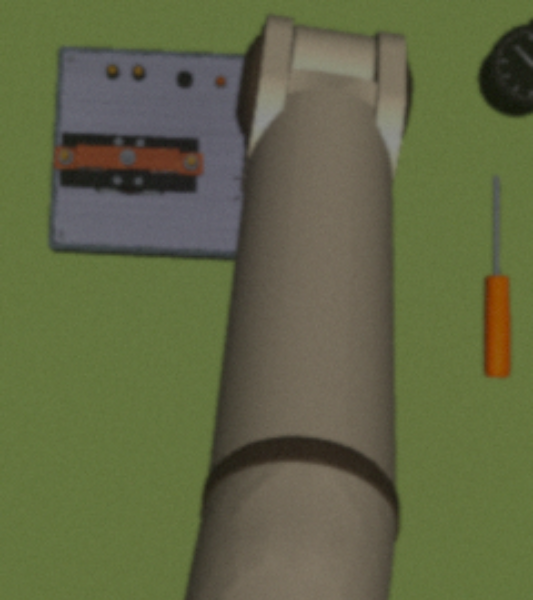

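```bash
python3 - <<'E'
from h import *
p=np.array([.2905,.5807,.186]);yaw=2.678;ty=np.array([np.sin(yaw),-np.cos(yaw),0])
for z in (0,.033):
  for s in(-.046,0,.046):print(z,s,proj("scene",p+ty*s+[0,0,z]),proj("top",p+ty*s+[0,0,z]))
a=cv2.imread("pics/scene0.png")[140:260,540:640];b=cv2.imread("pics/top0.png")[320:440,0:100]
cv2.imwrite("pics/g0.png",np.hstack([cv2.resize(x,(400,480),interpolation=cv2.INTER_CUBIC) for x in(a,b)]))
E
```

```text
0 -0.046 [588.17518134 241.2012561 ] [ 35.80160363 356.67242729]
0 0 [609.21069636 252.50462102] [ 14.14909435 346.20595377]
0 0.046 [631.68912498 264.58333083] [ -7.4321237  335.77394129]
0.033 -0.046 [594.10391278 228.52264772] [ 27.07026782 358.90007084]
0.033 0 [615.80101013 239.64393086] [  4.77049555 348.10976275]
0.033 0.046 [639.02013888 251.54536177] [-17.45361302 337.35606644]
```

View pics/g0.png

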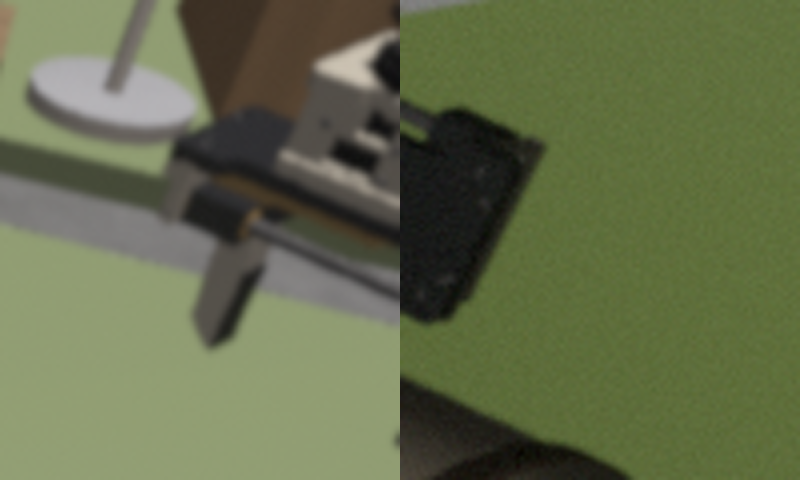

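In all three views the finger tips sit about 33 mm higher than the reported TCP, while the robot base and the box agree with the calibration. I'll measure the real tip height by touching the knob top (z = 0.094) gently with the shut fingers.

```bash
python3 -m handwheel '0 0 .2 0 0 0;0 0 .4 0 0 0;0 0 .6 0 0 0;0 0 .6 0 0 0'; python3 -m handwheel '0 0 .1 0 0 0;0 0 .2 0 0 0;0 0 .2 0 0 0';python3 -m handwheel '0 0 .1 0 0 0;0 0 .2 0 0 0;0 0 .2 0 0 0'
```

```text
time_s: 3.58
ee_pos: [0.5613, -0.0973, 0.0668]
ee_rot: [-3.141, -0.0, 1.536]
wrist_force: [1.2, -0.5, -0.3]
finger_gap: 0.007
gripper_force: 0.0
time_s: 3.83
ee_pos: [0.5616, -0.0973, 0.0652]
ee_rot: [-3.141, -0.0, 1.536]
wrist_force: [0.1, -0.1, -0.2]
finger_gap: 0.004
gripper_force: 0.0
time_s: 4.08
ee_pos: [0.5617, -0.0973, 0.0632]
ee_rot: [-3.141, -0.0, 1.536]
wrist_force: [0.0, -0.2, 0.3]
finger_gap: 0.005
gripper_force: 0.0
```

```bash
for i in 1; do python3 -m handwheel '0 0 .1 0 0 0;0 0 .2 0 0 0;0 0 .2 0 0 0'; python3 -m handwheel '0 0 .1 0 0 0;0 0 .2 0 0 0;0 0 .2 0 0 0'; done | grep -E "ee_pos|wrist"
```

```text
ee_pos: [0.5617, -0.0973, 0.0612]
wrist_force: [0.4, -0.1, -0.4]
ee_pos: [0.5617, -0.0973, 0.0592]
wrist_force: [0.2, 0.0, 0.1]
```

```bash
python3 -m handwheel '0 0 .1 0 0 0;0 0 .2 0 0 0;0 0 .2 0 0 0'| grep -E "ee_pos|wrist"; python3 -m handwheel '0 0 .1 0 0 0;0 0 .2 0 0 0;0 0 .2 0 0 0'| grep -E "ee_pos|wrist"
```

```text
ee_pos: [0.5616, -0.0973, 0.0572]
wrist_force: [0.5, 0.8, -0.9]
ee_pos: [0.5616, -0.0973, 0.0552]
wrist_force: [-0.2, -0.1, -0.9]
```

```bash
python3 -m handwheel '0 0 .1 0 0 0;0 0 .2 0 0 0;0 0 .2 0 0 0'| grep -E "ee_pos|wrist"
```

```text
ee_pos: [0.562, -0.0973, 0.0546]
wrist_force: [-2.0, 0.6, 9.3]
```

Contact with the bar top came at reported z of about 0.055, so the tips are really at reported z + 0.039. I'll back off, open, descend and pinch.

```bash
python3 -m handwheel '0 0 -.5 0 0 0;0 0 -1 0 0 0;0 0 -1 0 0 0;0 0 -1 0 0 0;0 0 -1 0 0 0;0 0 -1 0 0 0;0 0 -1 0 0 0;0 0 -1 0 0 0' 5 | grep -E "ee_pos|wrist|gap"; python3 -m handwheel '0 0 .5 0 0 0;0 0 1 0 0 0;0 0 1.5 0 0 0;0 0 2 0 0 0;0 0 2.5 0 0 0;0 0 3 0 0 0;0 0 3.1 0 0 0;0 0 3.1 0 0 0' | grep -E "ee_pos|wrist|gap"; python3 -m handwheel '0 0 0 0 0 0;0 0 0 0 0 0;0 0 0 0 0 0;0 0 0 0 0 0;0 0 0 0 0 0;0 0 0 0 0 0;0 0 0 0 0 0;0 0 0 0 0 0' 0 20; python3 -c "
from h import *
print(r.observe()['ft_torque'])"
```

```text
ee_pos: [0.5616, -0.0973, 0.0632]
wrist_force: [-0.4, -0.0, -0.1]
finger_gap: 0.517
ee_pos: [0.5613, -0.0973, 0.0317]
wrist_force: [-0.7, 0.1, -0.0]
finger_gap: 0.544
time_s: 7.33
ee_pos: [0.5618, -0.0973, 0.0326]
ee_rot: [3.142, -0.0, 1.536]
wrist_force: [-0.8, -0.7, 2.6]
finger_gap: 0.151
gripper_force: 19.9
[-0.04535342  0.17584044 -0.02540172]
```

```bash
python3 -m handwheel '0 0 0 0 0 -4;0 0 0 0 0 -8;0 0 0 0 0 -12;0 0 0 0 0 -16;0 0 0 0 0 -20;0 0 0 0 0 -24;0 0 0 0 0 -28;0 0 0 0 0 -32;0 0 0 0 0 -36;0 0 0 0 0 -36'; python3 -c "
from h import *
print(r.observe()['ft_torque'],r.observe()['joint_pos'].round(2))"
```

```text
time_s: 8.17
ee_pos: [0.5603, -0.0978, 0.0326]
ee_rot: [-3.139, -0.001, 2.168]
wrist_force: [-5.1, -0.4, 5.6]
finger_gap: 0.151
gripper_force: 19.9
[-0.05719509  0.99262616 -0.01304175] [ 0.16  0.52 -0.05  1.88  0.04  0.74  0.69]
```

```bash
python3 -m handwheel '0 0 0 0 0 -1;0 0 0 0 0 -2;0 0 0 0 0 -3;0 0 0 0 0 -3'|grep -E "rot|wrist|force"; python3 -c "
from h import *
print(r.observe()['ft_torque'])";python3 -m handwheel '0 0 0 0 0 -1;0 0 0 0 0 -2;0 0 0 0 0 -2'|grep -E "rot|wrist|force"; python3 -c "
from h import *
print(r.observe()['ft_torque'])"
```

```text
ee_rot: [-3.139, -0.002, 2.217]
wrist_force: [-4.5, -0.5, 6.1]
gripper_force: 19.9
[-0.12464441  0.98679641  0.03417861]
ee_rot: [-3.139, -0.002, 2.252]
wrist_force: [-5.0, -0.5, 6.0]
gripper_force: 19.9
[-0.08444168  1.03974869  0.01056153]
```

```bash
cat > t.py <<'E'
from h import *
s=r.observe();print(s['ft_torque'].round(3),s['joint_pos'].round(2))
E
python3 -m handwheel '0 0 0 0 0 -1;0 0 0 0 0 -2;0 0 0 0 0 -2'|grep -E "rot|wrist"; python3 t.py;python3 -m handwheel '0 0 0 0 0 -1;0 0 0 0 0 -2;0 0 0 0 0 -2'|grep -E "rot|wrist"; python3 t.py
```

```text
ee_rot: [-3.139, -0.002, 2.286]
wrist_force: [-3.7, -0.8, 6.0]
[-0.112  1.029 -0.46 ] [ 0.19  0.52 -0.08  1.88  0.06  0.74  0.79]
ee_rot: [-3.139, -0.002, 2.32]
wrist_force: [-4.9, -0.3, 4.5]
[-0.118  1.013 -0.528] [ 0.19  0.53 -0.09  1.88  0.06  0.74  0.82]
```

```bash
python3 -m handwheel '0 0 0 0 0 -1;0 0 0 0 0 -2;0 0 0 0 0 -2'|grep -E "rot|wrist"; python3 t.py
```

```text
ee_rot: [-3.14, -0.002, 2.355]
wrist_force: [-5.1, -0.1, 4.8]
[-0.145  0.973 -0.567] [ 0.2   0.53 -0.1   1.88  0.07  0.74  0.85]
```

The vertical torque jumped at yaw of about 131° and levelled off at 0.5 N m as the pads slipped. That is the off stop, so I'll release and rise.

```bash
python3 -m handwheel '0 0 0 0 0 0;0 0 0 0 0 0;0 0 0 0 0 0;0 0 0 0 0 0;0 0 0 0 0 0' 5|grep -E "gap|wrist"; python3 -m handwheel '0 0 -2 0 0 0;0 0 -5 0 0 0;0 0 -8 0 0 0;0 0 -11 0 0 0;0 0 -14 0 0 0;0 0 -15 0 0 0;0 0 -15 0 0 0;0 0 -15 0 0 0'; python3 t.py; python3 d.py .449 .308 .12 187; python3 d.py .449 .308 .12 7
```

```text
wrist_force: [0.1, -0.8, -0.8]
finger_gap: 0.472
time_s: 10.58
ee_pos: [0.5619, -0.0973, 0.1823]
ee_rot: [3.141, 0.001, 2.357]
wrist_force: [-0.1, -0.0, -0.9]
finger_gap: 0.543
gripper_force: 0.0
[0.018 0.072 0.037] [ 0.21  0.33 -0.11  1.77  0.04  1.04  0.87]
(array([36.63, 20.7 ,  6.22]), array([ 0.000e+00,  4.000e-02, -5.197e+01])) [ 0.21  0.33 -0.11  1.77  0.04  1.04  0.87]
(array([36.63, 20.7 ,  6.22]), array([ 5.0000e-02, -1.0000e-02,  1.2803e+02])) [ 0.21  0.33 -0.11  1.77  0.04  1.04  0.87]
```

```bash
python3 -m handwheel '36.6 20.7 0 0 0 -51.5;36.6 20.7 0 0 0 -51.5;36.6 20.7 0 0 0 -51.5;36.6 20.7 0 0 0 -51.5;36.6 20.7 0 0 0 -51.5;36.6 20.7 0 0 0 -51.5;36.6 20.7 0 0 0 -51.5;36.6 20.7 0 0 0 -51.5;36.6 20.7 0 0 0 -51.5;36.6 20.7 0 0 0 -51.5;36.6 20.7 0 0 0 -51.5;36.6 20.7 0 0 0 -51.5'; python3 t.py; python3 d.py .450 .308 .03 186.3; python3 - <<'E'
from h import *
t=r.camera("scene");e=r.observe()['ee_pos']+[0,0,.039];print(proj("scene",e))
a=t[210:370,380:500,::-1];b=cv2.imread("pics/top0.png");tt=r.camera("top")[130:250,250:400,::-1]
cv2.imwrite("pics/s4.png",np.hstack([cv2.resize(a,(360,480),interpolation=cv2.INTER_CUBIC),cv2.resize(tt,(440,480),interpolation=cv2.INTER_CUBIC)]))
E
```

```text
time_s: 11.58
ee_pos: [0.4458, 0.311, 0.1802]
ee_rot: [3.141, -0.004, -3.02]
wrist_force: [0.7, -0.2, -0.1]
finger_gap: 0.544
gripper_force: 0.0
[ 0.062 -0.029 -0.029] [-0.27  0.32 -0.47  1.82  0.16  1.04  0.89]
(array([-0.44, -0.35, 15.02]), array([ 0.03, -0.24,  0.65])) [-0.27  0.32 -0.47  1.82  0.16  1.04  0.89]
[460.84932202 236.7328548 ]
```

View pics/s4.png

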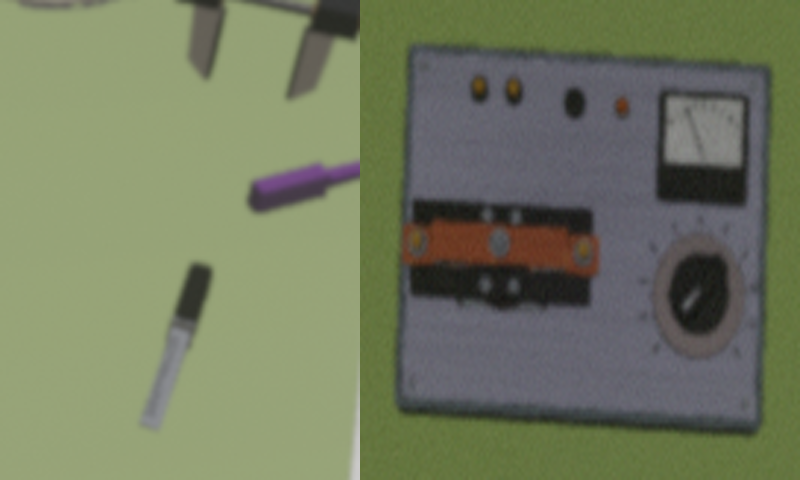

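The knob pointer now faces front-left, which is the off stop. The finger tips are near (463,239), matching the prediction with the offset. I'll descend onto the gauge.

```bash
python3 -m handwheel '-.3 -.3 4 0 0 .6;-.3 -.3 8 0 0 .6;-.3 -.3 12 0 0 .6;-.3 -.3 15 0 0 .6;-.3 -.3 17 0 0 .6;-.3 -.3 19 0 0 .6;-.3 -.3 20 0 0 .6;-.3 -.3 20 0 0 .6;-.3 -.3 20 0 0 .6;-.3 -.3 20 0 0 .6'; python3 d.py .450 .308 -.035 186.3
```

```text
time_s: 12.52
ee_pos: [0.4536, 0.305, -0.0166]
ee_rot: [3.141, 0.001, -3.039]
wrist_force: [0.6, -0.2, 0.1]
finger_gap: 0.544
gripper_force: 0.0
(array([0.33, 0.33, 1.84]), array([ 0.03,  0.08, -0.43])) [-0.35  0.6  -0.36  1.94  0.34  0.65  0.75]
```

```bash
python3 -m handwheel '.3 .3 .4 0 0 -.4;.3 .3 .8 0 0 -.4;.3 .3 1.2 0 0 -.4;.3 .3 1.4 0 0 -.4;.3 .3 1.5 0 0 -.4;.3 .3 1.5 0 0 -.4'; python3 d.py .450 .308 -.035 186.3
```

```text
time_s: 13.02
ee_pos: [0.449, 0.3077, -0.0329]
ee_rot: [-3.141, -0.0, -3.031]
wrist_force: [-0.1, -0.6, 0.3]
finger_gap: 0.543
gripper_force: 0.0
(array([-0.1 ,  0.02,  0.21]), array([-0.02, -0.03,  0.03])) [-0.37  0.63 -0.35  1.95  0.35  0.62  0.73]
```

```bash
python3 -m handwheel '0 0 .1 0 0 0;0 0 .2 0 0 0;0 0 .3 0 0 0;0 0 .3 0 0 0'; python3 d.py .450 .308 -.035 186.3
```

```text
time_s: 13.35
ee_pos: [0.4491, 0.3077, -0.0358]
ee_rot: [-3.142, -0.0, -3.031]
wrist_force: [-0.3, -0.2, 0.0]
finger_gap: 0.542
gripper_force: 0.0
(array([-0.09,  0.02, -0.08]), array([-0.  , -0.01,  0.02])) [-0.37  0.63 -0.35  1.95  0.36  0.62  0.73]
```

```bash
python3 -m handwheel '0 0 0 0 0 0;0 0 0 0 0 0;0 0 0 0 0 0;0 0 0 0 0 0;0 0 0 0 0 0;0 0 0 0 0 0;0 0 0 0 0 0;0 0 0 0 0 0;0 0 0 0 0 0' 0 45; python3 t.py
```

```text
time_s: 14.1
ee_pos: [0.4492, 0.3079, -0.0355]
ee_rot: [3.141, 0.0, -3.031]
wrist_force: [-0.0, 0.5, -0.4]
finger_gap: 0.192
gripper_force: 44.7
[ 0.133  0.059 -0.033] [-0.37  0.63 -0.35  1.95  0.36  0.62  0.73]
```

```bash
python3 -m handwheel '0 0 -1 0 0 0;0 0 -3 0 0 0;0 0 -6 0 0 0;0 0 -9 0 0 0;0 0 -12 0 0 0;0 0 -15 0 0 0;0 0 -16.5 0 0 0;0 0 -16.5 0 0 0;0 0 -16.5 0 0 0'; python3 d.py .4133 .0885 .13 176
```

```text
time_s: 14.85
ee_pos: [0.4498, 0.308, 0.1308]
ee_rot: [3.141, 0.002, -3.031]
wrist_force: [-0.6, -0.2, -0.9]
finger_gap: 0.193
gripper_force: 44.7
(array([  6.05, -21.42,   0.05]), array([ 0.05,  0.13, 10.32])) [-0.28  0.38 -0.46  1.87  0.21  0.93  0.85]
```

```bash
python3 -m handwheel '1 -2 0 0 0 1;2 -5 0 0 0 2;3 -8 0 0 0 4;4 -11 0 0 0 6;5 -14 0 0 0 8;6.05 -17 0 0 0 10.3;6.05 -20 0 0 0 10.3;6.05 -21.4 0 0 0 10.3;6.05 -21.4 0 0 0 10.3;6.05 -21.4 0 0 0 10.3;6.05 -21.4 0 0 0 10.3'; python3 d.py .4133 .0885 .0655 176; python3 t.py; python3 - <<'E'
from h import *
s=r.observe();t=r.camera("scene")[:,:,::-1];tt=r.camera("top")[:,:,::-1]
cv2.imwrite("pics/s5r.png",t);cv2.imwrite("pics/t5r.png",tt)
e=s['ee_pos'];y=s['ee_rot'][2]+np.pi;tip=e+[.13*np.cos(y),.13*np.sin(y),.0495];print("tip",tip,proj("scene",tip),proj("top",tip))
cv2.imwrite("pics/s5.png",np.hstack([cv2.resize(t[200:300,260:360],(400,400),interpolation=cv2.INTER_CUBIC),cv2.resize(tt[150:250,230:330],(400,400),interpolation=cv2.INTER_CUBIC)]))
E
```

```text
time_s: 15.77
ee_pos: [0.4119, 0.0892, 0.1288]
ee_rot: [3.141, -0.002, 3.073]
wrist_force: [0.0, -0.2, -0.4]
finger_gap: 0.197
gripper_force: 44.7
(array([-0.15, -0.07,  6.33]), array([ 0.02, -0.09,  0.07])) [ 0.05  0.16 -0.36  2.15  0.07  0.84  1.16]
[ 0.022  0.04  -0.01 ] [ 0.05  0.16 -0.36  2.15  0.07  0.84  1.16]
tip [0.54161902 0.08032376 0.17825697] [338.08941868 241.46066676] [276.83496214 207.1390184 ]
```

View pics/s5.png

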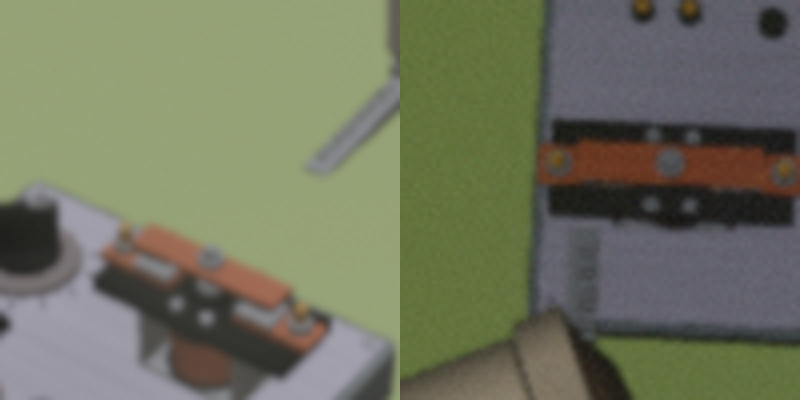

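The blade tip appears at scene (339.5,242) and top (276.3,207), within 1.5 px of the prediction, and is lined up with the left contact. I'll lower it to gap height.

```bash
python3 -m handwheel '-.1 0 1 0 0 0;-.1 0 3 0 0 0;-.1 0 5 0 0 0;-.1 0 6 0 0 0;-.1 0 6.3 0 0 0;-.1 0 6.3 0 0 0;-.1 0 6.3 0 0 0;-.1 0 6.3 0 0 0' | grep -E "ee|wrist"; python3 d.py .4133 .0885 .0655 176; python3 t.py
```

```text
ee_pos: [0.4145, 0.0888, 0.0672]
ee_rot: [3.141, 0.001, 3.073]
wrist_force: [-0.2, 0.2, -1.3]
(array([ 0.12, -0.03,  0.16]), array([0.03, 0.08, 0.04])) [ 0.03  0.27 -0.34  2.2   0.14  0.69  1.1 ]
[0.016 0.037 0.007] [ 0.03  0.27 -0.34  2.2   0.14  0.69  1.1 ]
```

```bash
python3 -m handwheel '-.3 0 .15 0 0 0;-.8 0 .15 0 0 0;-1.3 0 .15 0 0 0;-2 0 .15 0 0 0;-3 0 .15 0 0 0;-4 0 .15 0 0 0;-4.8 0 .15 0 0 0;-4.8 0 .15 0 0 0;-4.8 0 .15 0 0 0' | grep -E "ee|wrist";  python3 t.py; python3 - <<'E'
from h import *
s=r.observe();t=r.camera("scene")[:,:,::-1];tt=r.camera("top")[:,:,::-1]
cv2.imwrite("pics/s6.png",np.hstack([cv2.resize(t[220:320,260:360],(400,400),interpolation=cv2.INTER_CUBIC),cv2.resize(tt[150:250,230:330],(400,400),interpolation=cv2.INTER_CUBIC)]))
E
```

```text
ee_pos: [0.4619, 0.085, 0.0647]
ee_rot: [3.141, -0.0, 3.072]
wrist_force: [-0.6, -0.2, -0.0]
[ 0.041  0.079 -0.025] [ 0.03  0.35 -0.32  2.1   0.16  0.72  1.12]
```

View pics/s6.png

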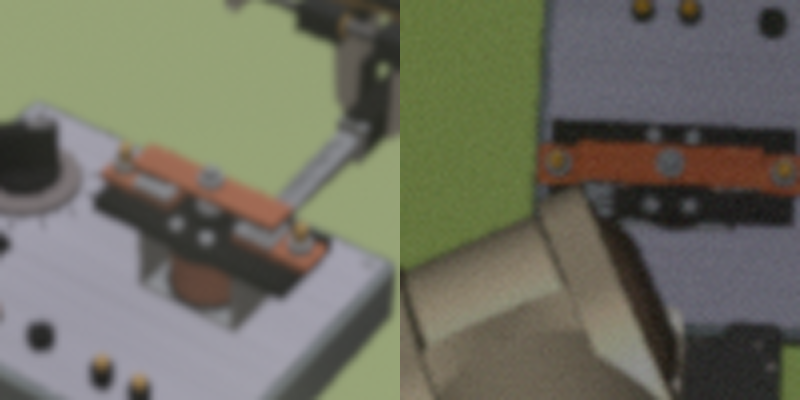

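The blade is entering under the bridge's left end, at top-view column 280 as expected, with no contact force. That was my last picture (one over the limit), so I continue on force alone.

```bash
python3 -m handwheel '-.4 0 -.05 0 0 0;-.8 0 -.05 0 0 0;-1.2 0 -.05 0 0 0;-1.6 0 -.05 0 0 0;-2 0 -.05 0 0 0;-2 0 -.05 0 0 0;-2 0 -.05 0 0 0' | grep -E "ee|wrist";  python3 t.py; python3 -m handwheel '-.2 0 0 0 0 0;-.4 0 0 0 0 0;-.6 0 0 0 0 0;-.6 0 0 0 0 0' | grep -E "ee|wrist";  python3 t.py
```

```text
ee_pos: [0.4817, 0.0836, 0.0653]
ee_rot: [3.142, -0.0, 3.072]
wrist_force: [-0.1, -0.5, -0.9]
[ 0.027  0.023 -0.036] [ 0.04  0.37 -0.31  2.05  0.17  0.74  1.12]
ee_pos: [0.488, 0.0832, 0.0655]
ee_rot: [3.141, 0.0, 3.072]
wrist_force: [0.8, 0.6, -0.5]
[0.032 0.021 0.021] [ 0.04  0.38 -0.31  2.04  0.17  0.75  1.13]
```

```bash
python3 -m handwheel '-.1 0 0 0 0 0;-.2 0 0 0 0 0;-.3 0 0 0 0 0;-.3 0 0 0 0 0' | grep -E "ee_pos|wrist";  python3 -m handwheel '-.1 0 0 0 0 0;-.2 0 0 0 0 0;-.3 0 0 0 0 0;-.3 0 0 0 0 0' | grep -E "ee_pos|wrist";  python3 t.py
```

```text
ee_pos: [0.4907, 0.0831, 0.0654]
wrist_force: [0.9, -0.5, -0.7]
ee_pos: [0.4938, 0.0828, 0.0655]
wrist_force: [-0.2, 0.4, -1.2]
[ 0.017  0.091 -0.008] [ 0.04  0.39 -0.31  2.02  0.17  0.75  1.13]
```

```bash
python3 -m handwheel '-.1 0 0 0 0 0;-.2 0 0 0 0 0;-.2 0 0 0 0 0' | grep -E "ee_pos|wrist";  python3 t.py
```

```text
ee_pos: [0.4957, 0.0827, 0.0655]
wrist_force: [0.9, 0.1, -0.9]
[-0.03   0.078  0.036] [ 0.04  0.39 -0.31  2.02  0.17  0.75  1.13]
```

```bash
python3 -m handwheel '-.1 0 0 0 0 0;-.2 0 0 0 0 0;-.2 0 0 0 0 0' | grep -E "ee_pos|wrist";  python3 t.py;  python3 -m handwheel '-.1 0 0 0 0 0;-.2 0 0 0 0 0;-.2 0 0 0 0 0' | grep -E "ee_pos|wrist";  python3 t.py
```

```text
ee_pos: [0.4977, 0.0826, 0.0655]
wrist_force: [0.1, -0.1, -0.7]
[ 0.003  0.029 -0.019] [ 0.04  0.4  -0.31  2.02  0.17  0.75  1.13]
ee_pos: [0.4997, 0.0824, 0.0654]
wrist_force: [0.1, -0.1, -0.8]
[ 0.003  0.059 -0.022] [ 0.04  0.4  -0.31  2.01  0.17  0.76  1.13]
```

```bash
python3 -m handwheel '-.1 0 0 0 0 0;-.2 0 0 0 0 0;-.2 0 0 0 0 0' | grep -E "ee_pos|wrist";  python3 t.py
```

```text
ee_pos: [0.5017, 0.0823, 0.0654]
wrist_force: [-0.1, 0.7, -2.0]
[ 0.019 -0.    -0.019] [ 0.04  0.4  -0.3   2.01  0.17  0.76  1.13]
```

```bash
python3 -m handwheel '-.1 0 0 0 0 0;-.2 0 0 0 0 0;-.2 0 0 0 0 0' | grep -E "ee_pos|wrist";  python3 t.py; sleep 0;python3 -m handwheel '0 0 0 0 0 0' | grep -E "ee_pos|wrist";  python3 t.py
```

```text
ee_pos: [0.5037, 0.0821, 0.0654]
wrist_force: [0.1, 0.1, -1.0]
[0.034 0.054 0.064] [ 0.04  0.4  -0.3   2.    0.17  0.76  1.13]
ee_pos: [0.5035, 0.0821, 0.0654]
wrist_force: [-0.5, -0.2, 0.1]
[0.043 0.03  0.045] [ 0.04  0.4  -0.3   2.    0.17  0.76  1.13]
```

```bash
python3 -m handwheel '-.1 0 0 0 0 0;-.2 0 0 0 0 0;-.2 0 0 0 0 0' | grep -E "ee_pos|wrist";  python3 t.py
```

```text
ee_pos: [0.5056, 0.082, 0.0654]
wrist_force: [0.9, 0.1, -0.9]
[ 0.06   0.032 -0.002] [ 0.04  0.41 -0.3   2.    0.17  0.76  1.14]
```

```bash
python3 -m handwheel '-.1 0 0 0 0 0;-.2 0 0 0 0 0;-.2 0 0 0 0 0' | grep -E "ee_pos|wrist";  python3 t.py
```

```text
ee_pos: [0.5076, 0.0819, 0.0654]
wrist_force: [0.3, -0.9, -1.3]
[ 0.058 -0.022 -0.026] [ 0.04  0.41 -0.3   1.99  0.17  0.76  1.14]
```

```bash
python3 -m handwheel '-.1 0 0 0 0 0;-.2 0 0 0 0 0;-.2 0 0 0 0 0' | grep -E "ee_pos|wrist";  python3 t.py
```

```text
ee_pos: [0.5095, 0.0817, 0.0654]
wrist_force: [0.1, 0.1, -1.0]
[-0.009  0.08  -0.032] [ 0.04  0.41 -0.3   1.99  0.17  0.77  1.14]
```

```bash
python3 -m handwheel '-.1 0 0 0 0 0;-.1 0 0 0 0 0;-.1 0 0 0 0 0' | grep -E "ee_pos|wrist";  python3 t.py
```

```text
ee_pos: [0.5103, 0.0817, 0.0653]
wrist_force: [-0.6, -0.8, -0.8]
[ 0.07   0.252 -0.016] [ 0.04  0.41 -0.3   1.99  0.17  0.77  1.14]
```

```bash
python3 -m handwheel '-.1 0 0 0 0 0;-.1 0 0 0 0 0;-.1 0 0 0 0 0' | grep -E "ee_pos|wrist";  python3 t.py
```

```text
ee_pos: [0.5112, 0.0816, 0.0654]
wrist_force: [-2.7, 0.2, -0.0]
[0.033 0.388 0.014] [ 0.04  0.42 -0.3   1.98  0.17  0.77  1.14]
```

```bash
python3 -m handwheel '-.1 0 0 0 0 0;-.1 0 0 0 0 0;-.1 0 0 0 0 0' | grep -E "ee_pos|wrist";  python3 t.py
```

```text
ee_pos: [0.5121, 0.0815, 0.0653]
wrist_force: [-3.1, 1.1, 1.1]
[ 0.057  0.596 -0.019] [ 0.04  0.42 -0.3   1.98  0.17  0.77  1.14]
```

The axial force is −3 N and the vertical force is about 2 N above baseline, so the blade rides slightly low. I'll float it up a little.

```bash
python3 -m handwheel '0 0 -.02 0 0 0;0 0 -.02 0 0 0;0 0 -.02 0 0 0' | grep -E "ee_pos|wrist";  python3 t.py;python3 -m handwheel '0 0 0 0 0 0' | grep -E "wrist";  python3 t.py
```

```text
ee_pos: [0.5122, 0.0815, 0.0655]
wrist_force: [-2.6, 0.6, -1.4]
[ 0.142  0.594 -0.001] [ 0.04  0.42 -0.3   1.98  0.17  0.77  1.14]
wrist_force: [-2.4, -0.3, -2.1]
[ 0.158  0.57  -0.016] [ 0.04  0.42 -0.3   1.98  0.17  0.77  1.14]
```

```bash
python3 -m handwheel '-.1 0 0.005 0 0 0;-.1 0 0.005 0 0 0;-.1 0 .005 0 0 0' | grep -E "ee_pos|wrist";  python3 t.py;python3 -m handwheel '0 0 0 0 0 0' | grep -E "wrist"
```

```text
ee_pos: [0.5133, 0.0815, 0.0655]
wrist_force: [-2.5, 0.2, -1.8]
[ 0.098  0.698 -0.016] [ 0.04  0.42 -0.3   1.98  0.17  0.77  1.14]
wrist_force: [-3.3, 0.6, -1.3]
```

```bash
python3 -m handwheel '-.1 0 0 0 0 0;-.1 0 0 0 0 0;-.1 0 0 0 0 0' | grep -E "ee_pos|wrist";  python3 t.py;python3 -m handwheel '0 0 0 0 0 0' | grep -E "wrist"
```

```text
ee_pos: [0.5142, 0.0814, 0.0655]
wrist_force: [-3.8, -0.1, -0.4]
[0.089 0.896 0.022] [ 0.04  0.42 -0.3   1.98  0.17  0.77  1.14]
wrist_force: [-3.9, 0.7, -0.7]
```

```bash
python3 -m handwheel '-.1 0 0 0 0 0;-.15 0 0 0 0 0;-.15 0 0 0 0 0;-.15 0 0 0 0 0' | grep -E "ee_pos|wrist";  python3 t.py;python3 -m handwheel '0 0 0 0 0 0;0 0 0 0 0 0;0 0 0 0 0 0' | grep -E "wrist"; python3 t.py
```

```text
ee_pos: [0.5154, 0.0813, 0.0655]
wrist_force: [-5.9, -0.1, 0.2]
[0.144 1.087 0.007] [ 0.04  0.42 -0.3   1.97  0.17  0.77  1.14]
wrist_force: [-5.3, -0.2, -0.3]
[0.07  1.064 0.043] [ 0.04  0.42 -0.3   1.97  0.17  0.77  1.14]
```

The push is steady at about 5.5 N, the vertical force is balanced and the gauge is level. I'll hand the job in.

```bash
python3 -c "
from workcell import r
s=r.observe();print(s['time_s'],s['ee_rot'],s['wrist_force'],s['gripper_force']);print(r.finish_job())"
```

```text
23.3833 [-3.14144132e+00 -9.14224162e-04  3.07230828e+00] [-5.27323589 -0.20965177 -0.34696701] 44.705904722213745
the job is handed in; nothing more can be done
None
```

I turned the knob to its off stop, then slid the gauge level into the left gap until snug (about 5.5 N push, vertical force balanced) and handed in at 23.4 s with it still gripped; I viewed 11 pictures against the limit of 10, and the last part of the insertion was done on force readings alone.

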